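# Load a bobbin the right way round into a coil winder

## Task

Load the empty white bobbin into the coil winder: lay it in the rest, slide it onto the square drive until its flange is fully home against the face plate, then push the tailstock up until its centre bears in the other end, and let go. Its ends look alike, but a stop hidden in the bore lies nearer one end: if you feel it stop short of the plate, do not force it, but take it back and turn it end for end. Leave the wound bobbin, the wire spool and the screwdriver where they are.

Things in the scene. Friction and masses are not known exactly. Their poses are not given: they have to be found in the camera images.
- bobbin_center (a point): Centre of the empty off-white bobbin, loose, about 95 g, bore level along its y, 64 mm long, 30 mm above its support. Square 60 mm flanges, 3 mm thick; between them a square tube 42 mm wide, gripped from above across x. The square bore (36 mm, ribs inside 29 mm) is 38 mm deep from one end, which goes onto the drive, 20 mm from the other; a stop inside hides it. Its pose does not tell which.
- winder: Coil winder fixed to the bench: grey casting, base 130 mm in its x by 380 mm along its y (y from -178 to 202 mm; a crank sticks out 64 mm beyond). Origin on the bench below the spindle axis, which runs along y, 85 mm up. The headstock (+y end, its top 123 mm up) carries a face plate and a fixed square drive; the tailstock slides on two bed rods at the -y end.
- drive_face (a point): Middle of the 68 mm round face plate, on the spindle axis; y points along the spindle into the plate, z up. A square steel drive 22 mm wide, sides level and upright, locked, stands out 33 mm towards -y, its last 12 mm tapered to 16 mm. A bobbin fully home has its centre at y = -32 mm from here; the wrong way round it stops at y = -45 mm.
- rest_load (a point): Where to lay the bobbin's centre: on the spindle axis, 30 mm above the rails of the fixed loading rest, 71 mm before the face plate; the leading flange is then 6 mm short of the drive. Same axes as the plate's point. The rest reaches 47 mm behind and 69 mm ahead of here along y; its low guide edges, 64 mm apart with bevelled tops 10 mm above the rails, keep the bobbin straight.
- tailstock (a joint): Slide of the tailstock along the winder's bed, in m: 0 fully back, grows towards the headstock, ends at 0.105. It drags with about 4 N and stays where it is left. Its centre bears in a bobbin that is home at about 0.088.
- tail_handle (a point): Middle of the upright handle on top of the tailstock, straight above the spindle axis, 130 mm above the bench: a steel post 14 mm thick with a black grip 17 mm thick, free from 17 mm below to 14 mm above this point. Push it along the winder's y or pinch it from above. The column below it is 50 mm wide and 46 mm long along y; its top is 17 mm below this point.
- centre_nose (a point): Nose of the tailstock's steel centre, on the spindle axis, 72 mm from the handle towards the headstock. A cone 16 mm across at the nose, growing to 48 mm in 20 mm; it comes to bear 12 mm inside the bobbin's bore. Behind it a quill 20 mm thick runs 26 mm to the column.
- wound_center (a point): Centre of a finished bobbin of the same outer size, dark flanges, wound full of copper wire with yellow tape, 0.4 kg, loose on the bench, centre 30 mm up. Not to be disturbed.
- spool_center (a point): Centre of an upright spool of copper wire with black flanges, 64 mm across, 64 mm high, loose. Not to be disturbed.
- driver: Screwdriver lying loose on the bench along its x axis. Not to be disturbed.
Mind the look-alikes: they are no part of the job. Leave any blue or purple look-alike of the part that bears bobbin_center alone.

How it is judged:
At the end, for the whole second after the job is handed in: The empty bobbin sits on the square drive with its flange within 3 mm of the face plate, its bore within 5 mm and 0.08 rad of the spindle axis, and at rest; the tailstock's centre is in its other end, within about 3 mm of bearing (y of bobbin_center in the frame of drive_face above -0.035 m and x of bobbin_center in the frame of drive_face between -0.005 and 0.005 m and z of bobbin_center in the frame of drive_face between -0.005 and 0.005 m and angle between the y axis of bobbin_center and the y axis of drive_face, either way round below 0.08 rad and distance between centre_nose and bobbin_center below 0.023 m and linear speed of bobbin below 0.01 m/s); the robot touches nothing.
It fails at once if something was forced against the winder or its tailstock (contact forces of over 100 N in all) (contact force between winder and anything else above 100 N).
It fails at once if the wound bobbin was disturbed (moved more than 20 mm) (distance of wound_center from where it was at the start of the episode above 0.02 m).
It fails at once if the wire spool was disturbed (moved more than 20 mm) (distance of spool_center from where it was at the start of the episode above 0.02 m).
It fails at once if the screwdriver was disturbed (moved more than 20 mm) (distance of driver from where it was at the start of the episode above 0.02 m).
It also fails if it takes over 67 s, if anything falls off the work surface, if the arm or the gripper's body presses on something with over 40 N, if the wrist force passes 120 N, or if a joint passes its speed limit or range.

## Robot

A 7-joint arm with a two-finger parallel gripper is mounted at the origin on the work surface. World frame = base frame: x ahead of the robot, y to its left, z up, the work surface at z = 0. Lengths are in m, angles in rad, forces in N, time in s.
With the tool pointing down it reaches from about 0.4 to 0.85 m from the base axis. Payload 10.4 kg.
Tool frame: the origin (TCP) lies at the very end of the fingers, on their centre line; the grasp point (between the pads) lies 19 mm behind it; z points along the fingers, x is the direction in which the jaws open and shut, and the axes are right-handed (so a half turn about z gives the same grasp; the last joint's range is limited). The gripper opens to 87 mm and grips with 3 to 60 N. Pads are 19 mm wide; open, the fingers measure 117 mm over their backs; the gripper's body (75 mm by 190 mm) begins 51 mm behind the grasp point.
Start: joints at [-1.222, 0.332, -0.065, 1.46, 0.022, 1.35, -0.088], TCP at [0.227, 0.582, 0.199] pointing down, gripper open.
Joint ranges: [-2.6, 2.6], [-0.5, 2.12], [-1.47, 1.34], [0.16, 2.42], [-1.27, 4.41], [0.06, 2.06], [-2.6, 2.6]. Speed limits (rad/s): [2.22, 2.22, 2.79, 2.79, 3.14, 3.14, 3.14].

## Interface

Orientations are given as a rotation vector (axis times angle).
In Python, from station import ctrl gives the robot as it stands.
- The arm moves only by the tool jog_arm, never from a script. Its arguments are lists of equal length, an entry for each row: "translation": the shift along the tool's x, y, z scaled (see below), a list of three; "rotation": the turn, a rotation vector about the tool's x, y, z scaled (see below), a list of three. In form: {"translation": [[tx, ty, tz], ...], "rotation": [[ax, ay, az], ...]}. A call has 1 to 10 rows; each row is the pose to reach, as a shift and turn from the pose measured when the call began, along the tool's axes at that moment; what a row does not reach only later rows make up. The controller multiplies each number of a shift by 0.8 m and each number of a turn by 90 degrees. A row lasts 1/8 s, in which the tool goes at most 62.5 mm and 10.7 degrees, less where a joint would pass 70% of its speed; a pose out of reach is approached as far as the arm can. A call with a number of a shift or a turn outside -1 to 1 is refused whole. A call with a gripper value outside its range is refused whole. "hand" is the opening, from 0 (shut) to 1 (fully open), set as the call begins (left out, the last holds). The fingers move at their own pace and stop on an object; "grip_force" is the grip in N (left out, the last holds). Time passes only in rows, so rows that repeat a pose let the fingers close. It gives the time, the measured TCP pose, the force and the opening at its end, in the units of the state.
- ctrl.read_state(): the state, without advancing time (a new reading comes with each control period).
- ctrl.camera(name): name is "scene" or "side" or "wrist"; returns a dict with "img" (384x512x3 uint8, red, green, blue), "fx", "fy", "cx", "cy" (pixels), "k1" (the pictures are not rectified: a ray, as slopes to the right and down, at radius r is drawn at 1 + k1 r^2 times it, then the intrinsics apply), "cam_to_world" (4x4, takes a point from camera to world coordinates). Camera axes: x right, y down, z forward; pixel columns grow to the right and rows downward; lengths in m; the calibration is good to about 2 mm. A picture is of the moment at which its call begins. There is no depth.
- ctrl.hand_in(): hands the job in, once; it reports no verdict.
Trained networks look in the newest picture that a camera, given by its name, has taken for a name from the list of things; names that differ only in an ending like _2 or _b are one class to them, and where a whole thing is asked for, a point or a joint stands for the part that bears it (a point fixed in the world has none). Each returns a list of dicts, best first, with "score" (0 to 1); they miss things now and then, are a little off and sometimes report something else, mostly with a low value. They report only what shows in the picture. A call takes as long as a camera call. They do not tell look-alikes from the thing itself.
- ctrl.trace(camera, label): "mask" (384x512 bool, what is visible of it).
- ctrl.mark_of(camera, label): "location" ([x, y, z] in m, in world coordinates, good to about 4 mm: a listed point, or the origin of a listed thing).
The state is a dict: "t": time; "joints": joint angles; "joint_vel": joint speeds; "tau": joint torques, N m; "eef_pos": TCP position; "orientation": TCP orientation; "force": force on the tool from outside, world axes, zero at the start; "wrist_torque": the same for the moment, N m; "opening": finger opening in m.
Only numpy, scipy, OpenCV 4.12 (cv2) and the standard library are available. Lean on these libraries where they do the work, as an engineer would, in place of code of your own. Each camera call takes 0.05 s, during which the arm holds its last target.

## Working session

There is one attempt and no reset: what is moved stays moved. The work goes in short steps, Python scripts to look and compute and a tool call to move; the robot and the scene stay as the last step left them, time stands still between calls to the robot, and variables do not carry over. Pictures are saved under pics/ and viewed, and the job is handed in when it is done.

Besides the shell and the picture viewer there is one more tool, called after "Call:" as name(argument=value, ...) on one line, values as JSON. jog_arm: Moves the arm, as the interface text tells. Shifts and turns lie within -1 to 1; 1 stands for 0.8 m of shift or 90 degrees of turn. Its arguments: {"type":"object","properties":{"translation":{"type":"array","items":{"type":"array","items":{"type":"number","minimum":-1,"maximum":1}}},"rotation":{"type":"array","items":{"type":"array","items":{"type":"number","minimum":-1,"maximum":1}}},"hand":{"type":"number"},"grip_force":{"type":"number"}},"required":["translation","rotation"]}

```bash
ls; mkdir -p pics
cat > h.py <<'E'
from station import ctrl
import numpy as np, cv2
from scipy.spatial.transform import Rotation as R
def proj(c,p):
    T=np.linalg.inv(np.array(c["cam_to_world"])); q=T[:3,:3]@np.array(p)+T[:3,3]
    s=q[:2]/q[2]; s=s*(1+c["k1"]*(s@s)); return np.array([c["fx"]*s[0]+c["cx"],c["fy"]*s[1]+c["cy"]])
def ray(c,u,v):
    d=np.array([(u-c["cx"])/c["fx"],(v-c["cy"])/c["fy"]]); s=d.copy()
    for _ in range(20): s=d/(1+c["k1"]*(s@s))
    T=np.array(c["cam_to_world"]); return T[:3,3],T[:3,:3]@np.array([s[0],s[1],1])
def atz(c,u,v,z):
    o,d=ray(c,u,v); return o+d*(z-o[2])/d[2]
def save(c,n): cv2.imwrite("pics/"+n,cv2.cvtColor(np.asarray(c["img"]),cv2.COLOR_RGB2BGR))
def jog(pw,yaw_deg=None):
    "shift in tool axes scaled to go to world pos pw"
    s=ctrl.read_state(); Rm=R.from_rotvec(s["orientation"])
    return Rm.inv().apply(np.array(pw)-s["eef_pos"])/0.8
def turn(Rt):
    s=ctrl.read_state(); Rm=R.from_rotvec(s["orientation"])
    return (Rm.inv()*Rt).as_rotvec()/(np.pi/2)
E
python3 - <<'E'
from h import *
s=ctrl.read_state(); print({k:np.round(v,3) for k,v in s.items()})
print(R.from_rotvec(s["orientation"]).as_matrix().round(3))
for n in ["scene","side","wrist"]:
    c=ctrl.camera(n); save(c,n+"0.png"); print(n,np.round(c["cam_to_world"],3).tolist(),c["fx"],c["k1"])
    for l in ["bobbin_center","winder","drive_face","rest_load","tail_handle","centre_nose","wound_center","spool_center","driver"]:
        for m in ctrl.mark_of(n,l)[:3]: print(l,np.round(m["location"],4),round(m["score"],2),proj(c,m["location"]).round())
E
```

```text
pics
{'t': np.float64(0.0), 'joints': array([-1.222,  0.333, -0.065,  1.461,  0.022,  1.35 , -0.089]), 'joint_vel': array([-0.001, -0.002, -0.001, -0.   , -0.001,  0.   ,  0.   ]), 'tau': array([ 1.0000e-03, -6.2324e+01,  2.5000e-02, -3.8991e+01, -6.1000e-02,
        4.0000e-02,  0.0000e+00]), 'eef_pos': array([0.227, 0.582, 0.199]), 'orientation': array([ 2.593e+00,  1.772e+00, -2.000e-03]), 'force': array([-0.83 ,  0.303, -0.699]), 'wrist_torque': array([ 0.002, -0.022, -0.017]), 'opening': np.float64(0.087)}
[[ 0.363  0.932 -0.   ]
 [ 0.932 -0.363 -0.001]
 [-0.001  0.    -1.   ]]
scene [[0.236, 0.708, -0.665, 1.35], [0.972, -0.168, 0.166, -0.239], [0.006, -0.686, -0.728, 1.005], [0.0, 0.0, 0.0, 1.0]] 451.0823129445182 -0.12964032511395052
bobbin_center [ 0.3184 -0.1388  0.0301] 0.94 [204. 161.]
bobbin_center [ 0.471  -0.2243  0.0304] 0.91 [184. 201.]
bobbin_center [ 0.5146 -0.3437  0.0348] 0.82 [143. 219.]
winder [ 5.952e-01  1.238e-01 -5.000e-04] 0.75 [311. 219.]
drive_face [0.5935 0.2175 0.0856] 0.84 [346. 193.]
rest_load [0.595  0.1431 0.0875] 0.89 [321. 197.]
rest_load [ 0.61 
[... 540 characters left out ...]
_center [ 0.4624 -0.225   0.0312] 0.84 [309. 203.]
bobbin_center [ 0.5148 -0.3499  0.031 ] 0.79 [310. 180.]
bobbin_center [ 0.3164 -0.1402  0.0271] 0.76 [353. 236.]
winder [ 5.905e-01  1.217e-01 -1.000e-04] 0.67 [188. 269.]
drive_face [0.5937 0.2132 0.0876] 0.75 [149. 260.]
rest_load [0.5957 0.1413 0.0873] 0.92 [175. 240.]
tail_handle [0.592  0.0011 0.1302] 0.96 [217. 193.]
centre_nose [0.5934 0.0752 0.0844] 0.93 [197. 226.]
wound_center [ 0.6188 -0.2435  0.035 ] 0.69 [262. 185.]
spool_center [ 0.6973 -0.1408  0.0305] 0.6 [220. 195.]
wrist [[0.363, 0.904, 0.227, 0.166], [0.932, -0.352, -0.088, 0.605], [0.001, 0.243, -0.97, 0.385], [0.0, 0.0, 0.0, 1.0]] 271.69087144815023 -0.06009925092608822
```

Run:
```python
import cv2
a=cv2.imread("pics/scene0.png"); cv2.imwrite("pics/scene0c.png",cv2.resize(a[120:300,100:400],None,fx=2.6,fy=2.6,interpolation=cv2.INTER_CUBIC))
a=cv2.imread("pics/side0.png"); cv2.imwrite("pics/side0c.png",cv2.resize(a[130:330,90:390],None,fx=2.6,fy=2.6,interpolation=cv2.INTER_CUBIC))
```

```text
(no output)
```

View pics/scene0c.png

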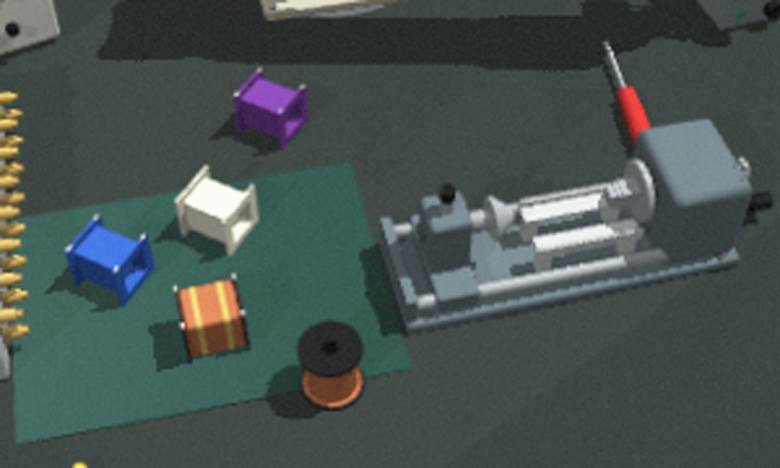

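View pics/side0c.png

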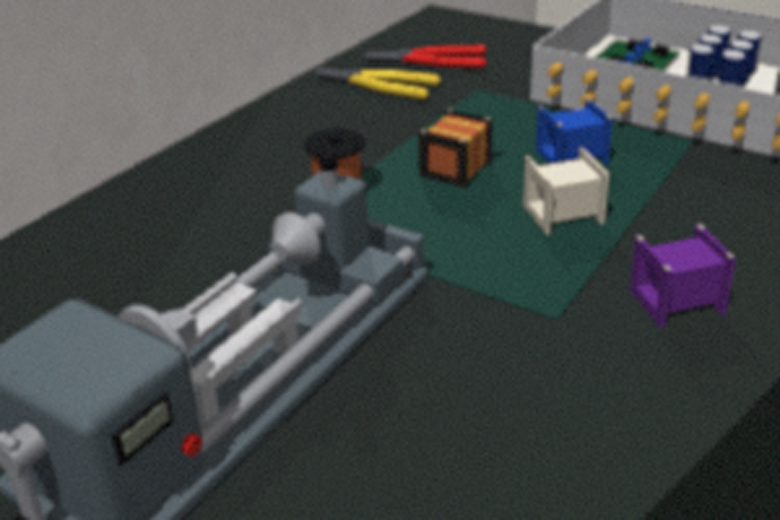

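White bobbin at scene px (184,201) is the target: off-white and empty. The blue one (143,219) and purple one (204,161) are look-alikes, and the copper one (182,240) is the wound bobbin. The crop confirms this. Next I'll estimate yaw.

Run:
```python
from h import *
c=ctrl.camera("scene")
f=lambda x,y:atz(c,100+x/2.6,120+y/2.6,0.06)
a,b,d,e=f(208,168),f(178,210),f(257,186),f(230,222)
for p in(a,b,d,e):print(p.round(3))
for v in(b-a,e-d,d-a,e-b):print(np.degrees(np.arctan2(v[1],v[0])),np.linalg.norm(v))
# shape of mask, and winder yaw
for n in["scene","side"]:
  for i in range(3):
    c=ctrl.camera(n)
    P={l:np.array(ctrl.mark_of(n,l)[0]["location"]).round(4) for l in["tail_handle","drive_face","rest_load","centre_nose"]}
    print(P)
print(jog([0.5,0.3,0.3]),jog([.465,-.225,.3]),turn(R.from_matrix([[1,0,0],[0,-1,0],[0,0,-1]])))
```

```text
[ 0.431 -0.226  0.06 ]
[ 0.486 -0.266  0.06 ]
[ 0.471 -0.177  0.06 ]
[ 0.516 -0.214  0.06 ]
-35.94592958038191 0.06757754142337966
-38.8643812156717 0.057811704877450826
51.101548088632434 0.06295825835372044
60.33656549439013 0.06029332258214933
{'tail_handle': array([0.5879, 0.0025, 0.1292]), 'drive_face': array([0.5927, 0.2172, 0.0841]), 'rest_load': array([0.5913, 0.1426, 0.0883]), 'centre_nose': array([0.5937, 0.0729, 0.0859])}
{'tail_handle': array([0.5906, 0.0013, 0.129 ]), 'drive_face': array([0.5926, 0.2143, 0.0862]), 'rest_load': array([0.5902, 0.1438, 0.089 ]), 'centre_nose': array([0.5917, 0.0735, 0.0845])}
{'tail_handle': array([0.5909, 0.0015, 0.1293]), 'drive_face': array([0.589 , 0.2174, 0.0851]), 'rest_load': array([0.5937, 0.1413, 0.0908]), 'centre_nose': array([0.5908, 0.0721, 0.084 ])}
{'tail_handle': array([0.5919, 0.0024, 0.1333]), 'drive_face': array([0.5906, 0.214 , 0.0865]), 'rest_load': array([0.5917, 0.1421, 0.085 ]), 'centre_nose': array([0.5929, 0.0733, 0.0866])}Traceback (most recent call last):
  File "<stdin>", line 11, in <module>
IndexError: list index out of range
```

```bash
cat >> h.py <<'E'
def down(deg): # tool x at yaw deg, pointing down
    t=np.radians(deg); x=np.array([np.cos(t),np.sin(t),0]); z=np.array([0,0,-1.]); return R.from_matrix(np.stack([x,np.cross(z,x),z],1))
def plan(p,deg):
    print(p,deg,"T",jog(p).round(4).tolist(),"R",turn(down(deg)).round(4).tolist())
def st():
    s=ctrl.read_state(); m=R.from_rotvec(s["orientation"]).as_matrix()
    print("t",round(float(s["t"]),3),"p",np.round(s["eef_pos"],4),"yaw",np.degrees(np.arctan2(m[1,0],m[0,0])).round(2),"tilt",m[:2,2].round(4),"F",np.round(s["force"],2),"op",round(float(s["opening"]),4),"j",np.round(s["joints"],2))
E
python3 - <<'E'
from h import *
st(); plan([.5,.3,.28],0); plan([.47,-.2,.28],0)
E
```

```text
t 2.8 p [0.227  0.5823 0.1994] yaw 68.7 tilt [0.     0.0001] F [0.89 0.27 0.19] op 0.0871 j [-1.22  0.33 -0.06  1.46  0.02  1.35 -0.09]
[0.5, 0.3, 0.28] 0 T [-0.2049, 0.4461, -0.1008] R [-0.0, -0.0001, 0.7634]
[0.47, -0.2, 0.28] 0 T [-0.8008, 0.6382, -0.1008] R [-0.0, -0.0001, 0.7634]
```

Call:
jog_arm(translation=[[-0.1,0.2,-0.1],[-0.2,0.4,-0.1],[-0.205,0.446,-0.1],[-0.205,0.446,-0.1],[-0.205,0.446,-0.1],[-0.205,0.446,-0.1],[-0.4,0.51,-0.1],[-0.6,0.57,-0.1],[-0.8,0.638,-0.1],[-0.8,0.638,-0.1]], rotation=[[0,0,0.76],[0,0,0.76],[0,0,0.76],[0,0,0.76],[0,0,0.76],[0,0,0.76],[0,0,0.76],[0,0,0.76],[0,0,0.76],[0,0,0.76]], hand=1)

```text
t: 4.05
eef_pos: [0.4784, 0.0674, 0.278]
orientation: [-3.141, -0.008, -0.001]
force: [1.7, -0.2, 1.2]
opening: 0.0871
```

Run:
```python
from h import *
st(); plan([.47,-.225,.25],-36)
```

```text
t 4.05 p [0.4784 0.0674 0.278 ] yaw 0.29 tilt [0.0006 0.0007] F [ 1.65 -0.22  1.23] op 0.0871 j [-0.68 -0.04  0.44  1.72  0.02  1.46 -0.24]
[0.47, -0.225, 0.25] -36 T [-0.0124, 0.3655, 0.0348] R [-0.0005, -0.0002, 0.4033]
```

Call:
jog_arm(translation=[[-0.012,0.365,0.035],[-0.012,0.365,0.035],[-0.012,0.365,0.035],[-0.012,0.365,0.035],[-0.012,0.365,0.035],[-0.012,0.365,0.035],[-0.012,0.365,0.035]], rotation=[[0,0,0.4],[0,0,0.4],[0,0,0.4],[0,0,0.4],[0,0,0.4],[0,0,0.4],[0,0,0.4]])

```text
t: 4.92
eef_pos: [0.4705, -0.2241, 0.2498]
orientation: [-2.989, 0.962, -0.0]
force: [0.2, -0.3, -1.2]
opening: 0.0875
```

Run:
```python
from h import *
st()
c=ctrl.camera("wrist"); save(c,"w1.png")
for m in ctrl.mark_of("wrist","bobbin_center")[:3]: print(np.round(m["location"],4),round(m["score"],2),proj(c,m["location"]).round())
a=cv2.imread("pics/w1.png");cv2.imwrite("pics/w1b.png",cv2.resize(a,(768,576)))
```

```text
t 4.925 p [ 0.4705 -0.2241  0.2498] yaw -35.68 tilt [0.0005 0.0009] F [ 0.16 -0.3  -1.24] op 0.0875 j [-0.37  0.07  0.77  1.69 -0.05  1.4  -0.21]
[ 0.5123 -0.3447  0.0351] 0.73 [319. 224.]
[ 0.4678 -0.2215  0.0304] 0.69 [250. 176.]
[ 0.3167 -0.1392  0.0329] 0.6 [138. 190.]
```

View pics/w1b.png

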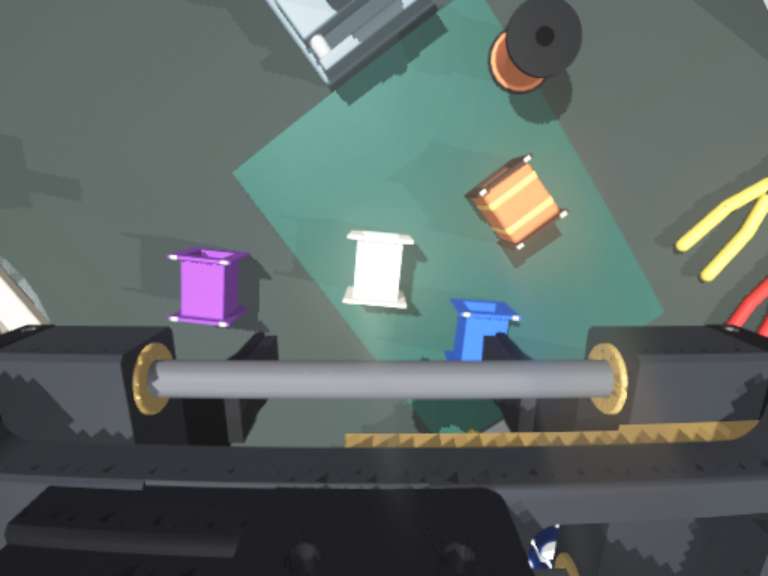

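White bobbin is at display (378,270), nearly aligned with the jaws. I'll fit its pose to the mask.

```bash
cat >> h.py <<'E'
from scipy.optimize import minimize
def boxm(c,ctr,Rm,lo,hi,S=4):
    P=np.array([[x,y,z] for x in(lo[0],hi[0]) for y in(lo[1],hi[1]) for z in(lo[2],hi[2])])@Rm.T+ctr
    q=np.array([proj(c,p) for p in P]); return cv2.convexHull((q*16).astype(np.int32).reshape(-1,1,2))
def bmask(c,x,y,z,yaw):
    t=yaw; Rm=np.array([[np.cos(t),-np.sin(t),0],[np.sin(t),np.cos(t),0],[0,0,1]]); m=np.zeros((384,512),np.uint8)
    for lo,hi in [((-.03,-.032,-.03),(.03,-.029,.03)),((-.03,.029,-.03),(.03,.032,.03)),((-.021,-.03,-.021),(.021,.03,.021))]:
        cv2.fillConvexPoly(m,boxm(c,np.array([x,y,z]),Rm,lo,hi),255,cv2.LINE_AA,4)
    return m/255.
def fitb(cams,x0,z):
    def cost(v):
        s=0
        for c,M in cams:
            s+=np.abs(bmask(c,v[0],v[1],z,v[2])-M).sum()/M.sum()
        return s
    best=None
    for dy in(-.1,0,.1):
        r=minimize(cost,[x0[0],x0[1],x0[2]+dy],method="Nelder-Mead",options=dict(initial_simplex=np.array([[x0[0],x0[1],x0[2]+dy],[x0[0]+.005,x0[1],x0[2]+dy],[x0[0],x0[1]+.005,x0[2]+dy],[x0[0],x0[1],x0[2]+dy+.08]]),maxiter=120))
        if best is None or r.fun<best.fun: best=r
    return best
def whitemask(n,label,c,near):
    bm=None
    for m in ctrl.trace(n,label):
        M=np.asarray(m["mask"]); p=proj(c,near).astype(int)
        if M[p[1]-3:p[1]+4,p[0]-3:p[0]+4].mean()>.5: return M.astype(float)
E
python3 - <<'E'
from h import *
L=[]
for n in("wrist","scene"):
    c=ctrl.camera(n); M=whitemask(n,"bobbin_center",c,[.468,-.223,.05])
    print(n,None if M is None else M.sum())
    if M is None: continue
    r=fitb([(c,M)],[.468,-.223,np.radians(-36)],.03); print(r.x[:2].round(4),np.degrees(r.x[2]).round(2),r.fun); L.append((c,M))
r=fitb(L,[.468,-.223,np.radians(-36)],.03); print(r.x[:2].round(4),np.degrees(r.x[2]).round(2),r.fun)
c=L[0][0]; m=bmask(c,r.x[0],r.x[1],.03,r.x[2])
im=cv2.cvtColor(np.asarray(c["img"]).copy(),cv2.COLOR_RGB2BGR); cs,_=cv2.findContours((m>.5).astype(np.uint8),0,2)
im=cv2.resize(im[130:230,200:310],None,fx=6,fy=6,interpolation=cv2.INTER_CUBIC)
cv2.polylines(im,[(k-[200,130])*6+3 for k in cs],True,(0,0,255),1); cv2.imwrite("pics/fit1.png",im)
st()
E
```

```text
wrist 1646.0
[ 0.4682 -0.2247] -40.85 0.08162390107926526
scene 571.0
[ 0.4676 -0.2245] -37.5 0.2268260018543319
[ 0.4681 -0.2249] -40.6 0.31340055860278454
t 5.225 p [ 0.4706 -0.2238  0.2499] yaw -35.62 tilt [0.0009 0.0009] F [ 0.27 -0.45 -0.22] op 0.0871 j [-0.37  0.07  0.77  1.69 -0.05  1.4  -0.21]
```

View pics/fit1.png

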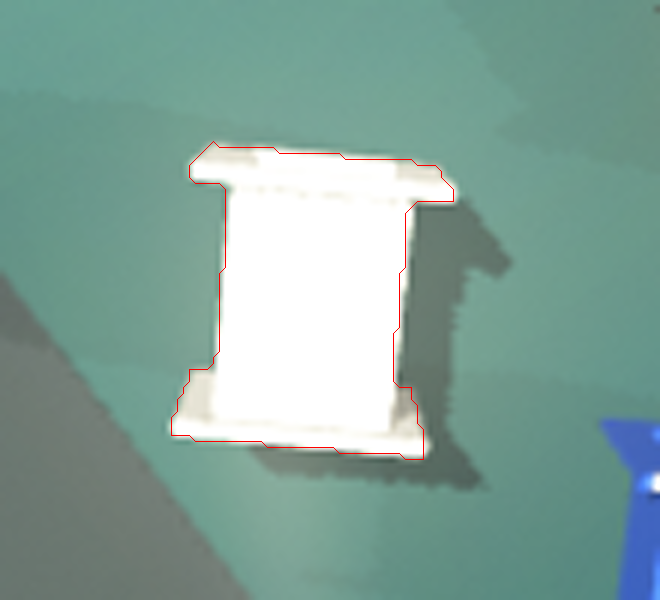

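Run:
```python
from h import *
plan([.468,-.2247,.10],-40.8);plan([.468,-.2247,.019],-40.8)
```

```text
[0.468, -0.2247, 0.1] -40.8 T [-0.0021, 0.003, 0.1874] R [-0.0008, -0.0001, 0.0576]
[0.468, -0.2247, 0.019] -40.8 T [-0.0021, 0.0031, 0.2887] R [-0.0008, -0.0001, 0.0576]
```

Call:
jog_arm(translation=[[-0.002,0.003,0.08],[-0.002,0.003,0.15],[-0.002,0.003,0.2],[-0.002,0.003,0.24],[-0.002,0.003,0.27],[-0.002,0.003,0.2885],[-0.002,0.003,0.2885]], rotation=[[0,0,0.0576],[0,0,0.0576],[0,0,0.0576],[0,0,0.0576],[0,0,0.0576],[0,0,0.0576],[0,0,0.0576]])

```text
t: 6.1
eef_pos: [0.4678, -0.2244, 0.0187]
orientation: [-2.944, 1.094, 0.001]
force: [-0.0, 0.5, -0.6]
opening: 0.0872
```

Call:
jog_arm(translation=[[0,0,0],[0,0,0],[0,0,0],[0,0,0],[0,0,0]], rotation=[[0,0,0],[0,0,0],[0,0,0],[0,0,0],[0,0,0]], hand=0, grip_force=20)

```text
t: 6.72
eef_pos: [0.4678, -0.2244, 0.0188]
orientation: [-2.944, 1.095, 0.001]
force: [0.4, -0.7, -0.3]
opening: 0.0451
```

Run:
```python
from h import *
st(); plan([.468,-.2247,.25],-40.8); plan([.592,.14,.25],0)
```

```text
t 6.725 p [ 0.4678 -0.2244  0.0188] yaw -40.79 tilt [-0.0002  0.001 ] F [ 0.38 -0.75 -0.34] op 0.0451 j [-0.26  0.35  0.72  1.96 -0.28  0.93 -0.11]
[0.468, -0.2247, 0.25] -40.8 T [0.0002, -0.0001, -0.289] R [-0.0004, 0.0006, 0.0001]
[0.592, 0.14, 0.25] 0 T [-0.1803, -0.4465, -0.2886] R [-0.0006, 0.0004, -0.4532]
```

Call:
jog_arm(translation=[[0,0,0],[0,0,0],[0,0,-0.05],[0,0,-0.12],[0,0,-0.2],[0,0,-0.26],[0,0,-0.26]], rotation=[[0,0,0],[0,0,0],[0,0,0],[0,0,0],[0,0,0],[0,0,0],[0,0,0]])

```text
t: 7.6
eef_pos: [0.4695, -0.2254, 0.2302]
orientation: [-2.942, 1.094, -0.009]
force: [-0.6, 0.2, -2.0]
opening: 0.0419
```

Run:
```python
from h import *
st(); plan([.59,.13,.23],0)
for n in("side","scene"):
    c=ctrl.camera(n); save(c,n+"2.png"); p=proj(c,[.468,-.2247,.22]).astype(int); print(p)
    a=cv2.imread("pics/"+n+"2.png")[max(0,p[1]-40):p[1]+50,p[0]-60:p[0]+60]; cv2.imwrite("pics/"+n+"2c.png",cv2.resize(a,None,fx=6,fy=6,interpolation=cv2.INTER_CUBIC))
```

```text
t 7.6 p [ 0.4695 -0.2254  0.2302] yaw -40.79 tilt [0.006  0.0005] F [-0.57  0.2  -2.02] op 0.0419 j [-0.39  0.08  0.8   1.73 -0.06  1.36 -0.29]
[0.59, 0.13, 0.23] 0 T [-0.1763, -0.4347, 0.0013] R [-0.0017, -0.0035, -0.4533]
[311 134]
[175 151]
```

View pics/side2c.png

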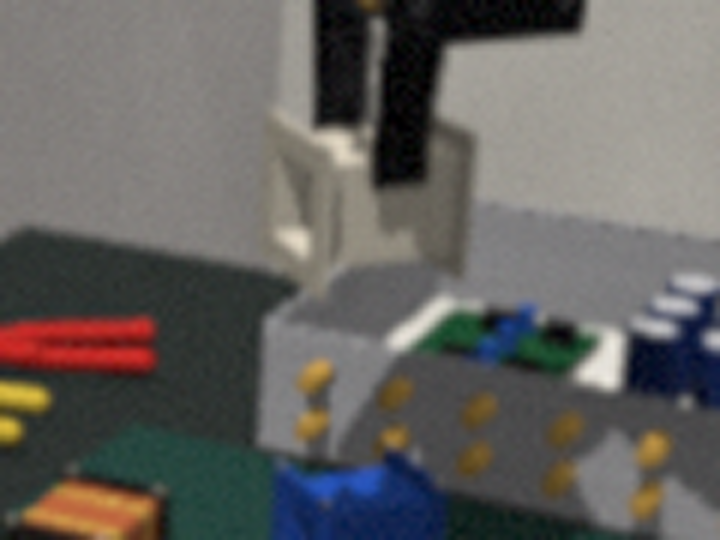

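View pics/scene2c.png

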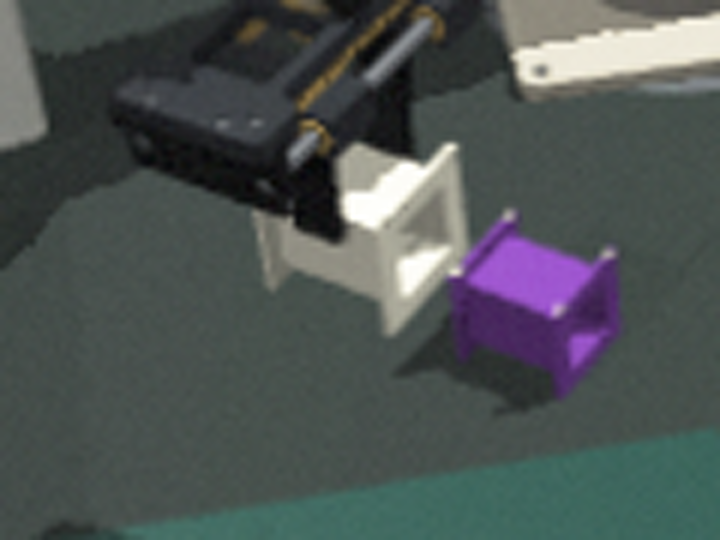

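Call:
jog_arm(translation=[[-0.05,-0.08,0],[-0.1,-0.16,0],[-0.13,-0.24,0],[-0.15,-0.32,0],[-0.17,-0.4,0],[-0.178,-0.442,0],[-0.178,-0.442,0],[-0.178,-0.442,0],[-0.178,-0.442,0]], rotation=[[0,-0.003,-0.08],[0,-0.003,-0.18],[0,-0.003,-0.28],[0,-0.003,-0.38],[-0.001,-0.003,-0.4533],[-0.001,-0.003,-0.4533],[-0.001,-0.003,-0.4533],[-0.001,-0.003,-0.4533],[-0.001,-0.003,-0.4533]])

```text
t: 8.82
eef_pos: [0.5904, 0.1342, 0.2262]
orientation: [-3.141, 0.003, 0.01]
force: [0.9, -0.4, -1.4]
opening: 0.0418
```

Run:
```python
from h import *
st(); plan([.592,.137,.13],-0.3)
for n in("wrist","side"):
    c=ctrl.camera(n); save(c,n+"3.png")
    a=cv2.imread("pics/"+n+"3.png");cv2.imwrite("pics/"+n+"3b.png",cv2.resize(a,(768,576)))
    for l in["bobbin_center","drive_face","rest_load"]:
        for m in ctrl.mark_of(n,l)[:3]: print(n,l,np.round(m["location"],4),round(m["score"],2))
```

```text
t 8.825 p [0.5904 0.1342 0.2262] yaw -0.13 tilt [-0.0062  0.0008] F [ 0.89 -0.41 -1.43] op 0.0418 j [-0.7   0.3   0.51  1.49 -0.15  1.39 -0.19]
[0.592, 0.137, 0.13] -0.3 T [0.0028, -0.0034, 0.1202] R [-0.0005, 0.0039, 0.0019]
wrist bobbin_center [0.5907 0.1381 0.2387] 0.86
wrist drive_face [0.5917 0.2122 0.0882] 0.8
wrist rest_load [0.5948 0.1401 0.0856] 0.75
side bobbin_center [0.5893 0.1322 0.2416] 0.94
side bobbin_center [ 0.5144 -0.3469  0.0316] 0.81
side bobbin_center [ 0.3159 -0.1411  0.0297] 0.79
side drive_face [0.5953 0.2124 0.086 ] 0.74
side drive_face [0.5877 0.1335 0.2384] 0.19
side rest_load [0.5972 0.1424 0.0887] 0.91
```

View pics/wrist3b.png

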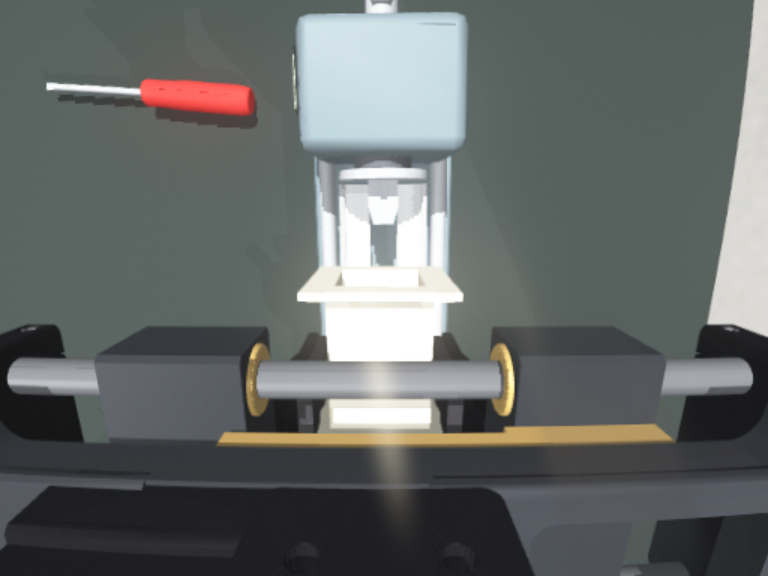

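View pics/side3b.png

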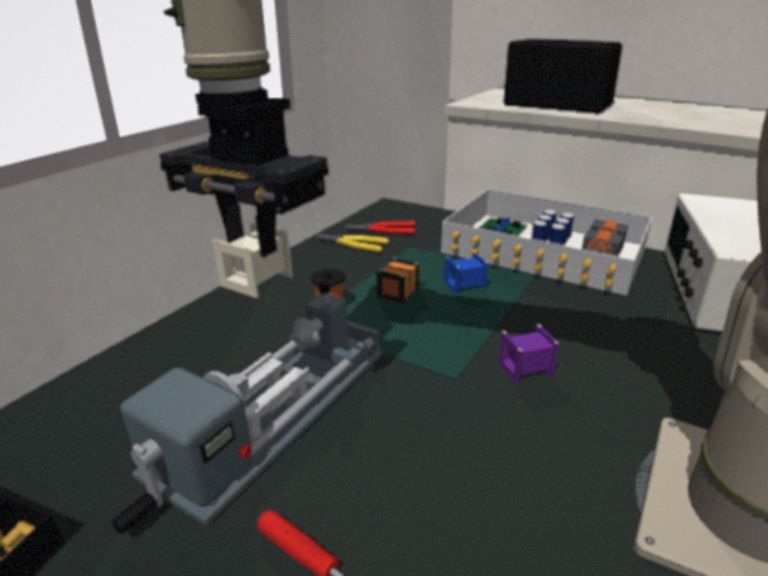

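Run:
```python
from h import *
c=ctrl.camera("wrist"); st()
k=2/3
for n,u,v,z in [("plateL",340,174,.119),("plateR",427,174,.119),("driveL",369,205,.096),("driveR",398,205,.096),("headL",297,85,.115),("headR",466,85,.115),("rodL",320,230,.03),("rodR",448,230,.03),("flL",299,299,.2072),("flR",462,299,.2072),("hole L",341,268,.255),("R",420,268,.255)]:
    print(n,atz(c,u*k,v*k,z).round(4))
im=cv2.imread("pics/wrist3.png")[95:210,190:320]; cv2.imwrite("pics/w3c.png",cv2.resize(im,None,fx=5,fy=5,interpolation=cv2.INTER_CUBIC))
```

```text
t 9.275 p [0.5907 0.1363 0.2269] yaw 0.01 tilt [-0.0051  0.0018] F [ 0.32 -0.59 -1.12] op 0.0415 j [-0.7   0.3   0.51  1.49 -0.15  1.39 -0.19]
plateL [0.5639 0.217  0.119 ]
plateR [0.6242 0.2171 0.119 ]
driveL [0.5832 0.1955 0.096 ]
driveR [0.6053 0.1955 0.096 ]
headL [0.5353 0.2761 0.115 ]
headR [0.6498 0.2761 0.115 ]
rodL [0.5355 0.1717 0.03  ]
rodR [0.6547 0.1719 0.03  ]
flL [0.5498 0.1495 0.2072]
flR [0.6346 0.1497 0.2072]
hole L [0.5768 0.174  0.255 ]
R [0.6077 0.174  0.255 ]
```

View pics/w3c.png

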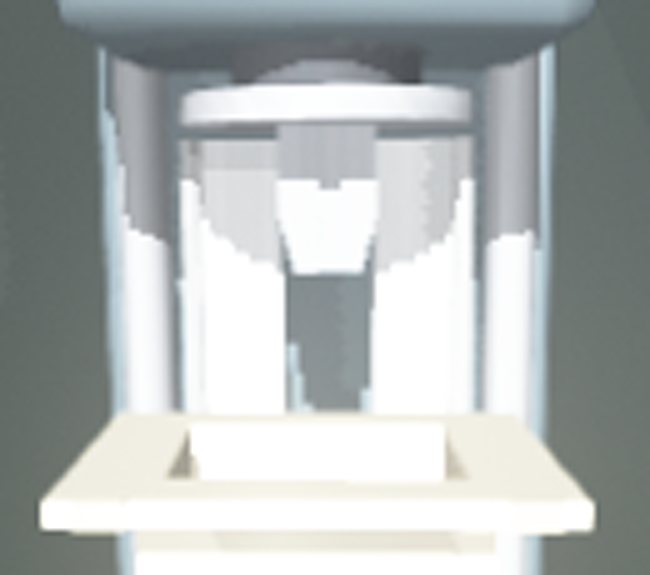

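Run:
```python
from h import *
plan([.5927,.138,.10],-0.2);plan([.5927,.138,.078],-0.2)
```

```text
[0.5927, 0.138, 0.1] -0.2 T [0.0033, -0.0019, 0.1586] R [-0.0012, 0.0033, 0.0024]
[0.5927, 0.138, 0.078] -0.2 T [0.0034, -0.0018, 0.1861] R [-0.0012, 0.0033, 0.0024]
```

Call:
jog_arm(translation=[[0.003,-0.002,0.05],[0.0033,-0.002,0.1],[0.0033,-0.002,0.14],[0.0033,-0.002,0.1586],[0.0033,-0.002,0.1586]], rotation=[[-0.001,0.003,0.002],[-0.001,0.003,0.002],[-0.001,0.003,0.002],[-0.001,0.003,0.002],[-0.001,0.003,0.002]])

```text
t: 9.9
eef_pos: [0.5925, 0.1381, 0.0997]
orientation: [3.141, -0.005, -0.002]
force: [-0.2, 0.2, -1.1]
opening: 0.0415
```

Run:
```python
from h import *
st();plan([.5927,.138,.08],-0.2)
c=ctrl.camera("wrist"); save(c,"w4.png")
im=cv2.imread("pics/w4.png")[90:230,170:340]; cv2.imwrite("pics/w4c.png",cv2.resize(im,None,fx=4,fy=4,interpolation=cv2.INTER_CUBIC))
```

```text
t 9.9 p [0.5925 0.1381 0.0997] yaw -0.17 tilt [-0.0013 -0.0001] F [-0.19  0.2  -1.06] op 0.0415 j [-0.69  0.39  0.48  1.65 -0.2   1.15 -0.16]
[0.5927, 0.138, 0.08] -0.2 T [0.0003, 0.0001, 0.0246] R [0.0001, 0.0008, 0.0004]
```

View pics/w4c.png

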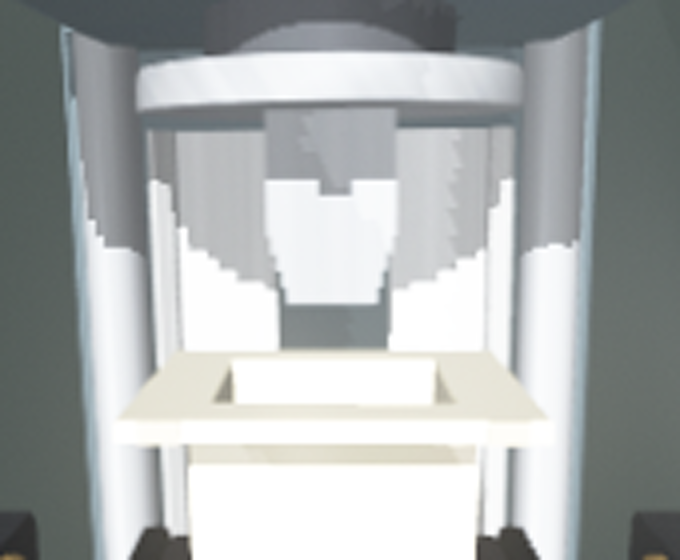

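Bobbin, drive and plate line up: crop columns about 331, 331 and 330. Now lowering it into the rest.

Call:
jog_arm(translation=[[0,0,0.012],[0,0,0.022],[0,0,0.028],[0,0,0.0305]], rotation=[[0,0,0],[0,0,0],[0,0,0],[0,0,0]])

```text
t: 10.45
eef_pos: [0.593, 0.1381, 0.076]
orientation: [-3.141, 0.005, 0.0]
force: [0.5, 0.3, -1.2]
opening: 0.0419
```

Call:
jog_arm(translation=[[0,0,0.0015],[0,0,0.0015]], rotation=[[0,0,0],[0,0,0]])

```text
t: 10.7
eef_pos: [0.5931, 0.1381, 0.0749]
orientation: [-3.141, 0.005, -0.0]
force: [0.3, -0.4, -1.1]
opening: 0.0418
```

Run:
```python
from h import *
st()
```

```text
t 10.7 p [0.5931 0.1381 0.0749] yaw -0.17 tilt [0.     0.0003] F [ 0.33 -0.41 -1.14] op 0.0418 j [-0.68  0.42  0.47  1.67 -0.21  1.1  -0.15]
```

Call:
jog_arm(translation=[[0,0,0.0014],[0,0,0.0014]], rotation=[[0,0,0],[0,0,0]])

```text
t: 10.95
eef_pos: [0.5932, 0.1382, 0.0738]
orientation: [-3.141, 0.005, -0.0]
force: [-0.2, -0.1, -1.9]
opening: 0.0416
```

Call:
jog_arm(translation=[[0,-0.008,0],[0,-0.015,0],[0,-0.022,0],[0,-0.022,0]], rotation=[[0,0,0],[0,0,0],[0,0,0],[0,0,0]])

```text
t: 11.45
eef_pos: [0.5932, 0.1567, 0.0738]
orientation: [-3.141, 0.003, -0.0]
force: [0.3, -0.5, -0.5]
opening: 0.0419
```

Call:
jog_arm(translation=[[0,-0.006,0],[0,-0.011,0],[0,-0.011,0]], rotation=[[0,0,0],[0,0,0],[0,0,0]])

```text
t: 11.82
eef_pos: [0.5931, 0.166, 0.0738]
orientation: [-3.141, 0.002, -0.0]
force: [0.5, 0.2, -1.0]
opening: 0.0416
```

Call:
jog_arm(translation=[[0,-0.003,0],[0,-0.005,0],[0,-0.005,0]], rotation=[[0,0,0],[0,0,0],[0,0,0]])

```text
t: 12.2
eef_pos: [0.5931, 0.1701, 0.0738]
orientation: [-3.141, 0.002, -0.0]
force: [0.7, -0.5, -0.6]
opening: 0.0416
```

Call:
jog_arm(translation=[[0,-0.003,0],[0,-0.004,0],[0,-0.004,0]], rotation=[[0,0,0],[0,0,0],[0,0,0]])

```text
t: 12.58
eef_pos: [0.5931, 0.1735, 0.0738]
orientation: [-3.141, 0.001, -0.0]
force: [1.1, -0.0, -0.6]
opening: 0.0416
```

Call:
jog_arm(translation=[[0,-0.003,0],[0,-0.005,0],[0,-0.005,0]], rotation=[[0,0,0],[0,0,0],[0,0,0]])

```text
t: 12.95
eef_pos: [0.5931, 0.1778, 0.0738]
orientation: [-3.141, 0.001, -0.0]
force: [-0.4, -0.3, 0.1]
opening: 0.0416
```

Call:
jog_arm(translation=[[0,-0.0025,0],[0,-0.004,0],[0,-0.004,0]], rotation=[[0,0,0],[0,0,0],[0,0,0]])

```text
t: 13.32
eef_pos: [0.5931, 0.1811, 0.0738]
orientation: [-3.141, 0.001, -0.0]
force: [-0.4, 1.1, -2.0]
opening: 0.0422
```

Run:
```python
from h import *
st()
c=ctrl.camera("wrist"); save(c,"w5.png")
im=cv2.imread("pics/w5.png")[90:230,170:340]; cv2.imwrite("pics/w5c.png",cv2.resize(im,None,fx=4,fy=4,interpolation=cv2.INTER_CUBIC))
```

```text
t 13.325 p [0.5931 0.1811 0.0738] yaw -0.03 tilt [0.0003 0.001 ] F [-0.39  1.06 -2.01] op 0.0422 j [-0.73  0.44  0.46  1.64 -0.21  1.11 -0.21]
```

View pics/w5c.png

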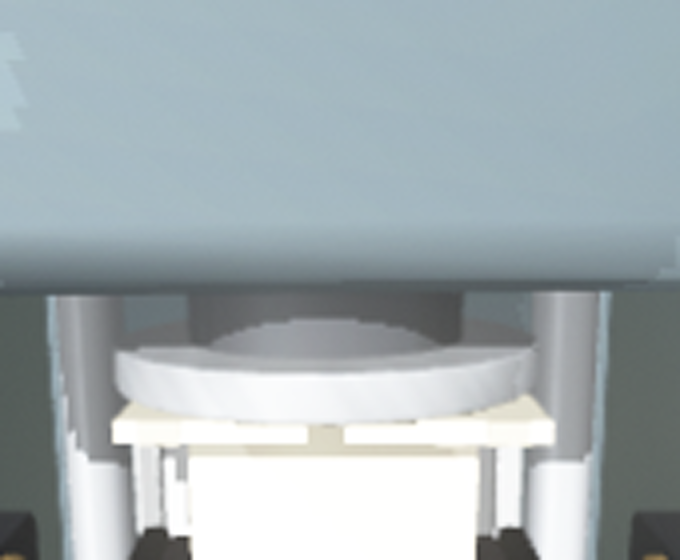

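Call:
jog_arm(translation=[[0,-0.002,0],[0,-0.003,0],[0,-0.003,0]], rotation=[[0,0,0],[0,0,0],[0,0,0]])

```text
t: 13.75
eef_pos: [0.5932, 0.1812, 0.0738]
orientation: [3.14, -0.003, -0.0]
force: [-1.4, -5.9, 2.6]
opening: 0.0417
```

Call:
jog_arm(translation=[[0,-0.002,0],[0,-0.003,0],[0,-0.003,0]], rotation=[[0,0,0],[0,0,0],[0,0,0]])

```text
t: 14.12
eef_pos: [0.5931, 0.181, 0.0737]
orientation: [3.137, -0.005, -0.002]
force: [-2.0, -8.0, 2.4]
opening: 0.0417
```

Contact is firm with the bobbin centre at y≈0.181, where home was expected (0.1814), so this is the right way round. Releasing and lifting.

Call:
jog_arm(translation=[[0,0,0],[0,0,0],[0,0,0],[0,0,-0.03],[0,0,-0.09],[0,0,-0.16],[0,0,-0.16]], rotation=[[0,0,0],[0,0,0],[0,0,0],[0,0,0],[0,0,0],[0,0,0],[0,0,0]], hand=0.8)

```text
t: 15.0
eef_pos: [0.5956, 0.1824, 0.2067]
orientation: [3.141, -0.005, 0.01]
force: [-0.3, -0.0, -0.2]
opening: 0.0698
```

Run:
```python
from h import *
st();plan([.593,.0015,.2],-0.2)
for n in("side","scene","wrist"):
    c=ctrl.camera(n); save(c,n+"6.png"); p=proj(c,[.593,.15,.085]).astype(int); 
    for l in("bobbin_center","tail_handle","drive_face"):
      for m in ctrl.mark_of(n,l)[:1]: print(n,l,np.round(m["location"],4),round(m["score"],2))
    a=cv2.imread("pics/"+n+"6.png")[max(0,p[1]-50):p[1]+60,max(0,p[0]-70):p[0]+70]; cv2.imwrite("pics/"+n+"6c.png",cv2.resize(a,None,fx=5,fy=5,interpolation=cv2.INTER_CUBIC))
```

```text
t 15.0 p [0.5956 0.1824 0.2067] yaw -0.19 tilt [ 0.0063 -0.0006] F [-0.34 -0.03 -0.17] op 0.0698 j [-0.75  0.34  0.49  1.49 -0.16  1.35 -0.26]
[0.593, 0.0015, 0.2] -0.2 T [-0.0026, 0.2262, 0.0085] R [0.0004, -0.004, 0.0001]
side bobbin_center [ 0.3153 -0.1404  0.0261] 0.93
side tail_handle [0.5937 0.0041 0.1295] 0.97
side drive_face [0.591  0.2135 0.0854] 0.79
scene bobbin_center [ 0.5132 -0.3447  0.0353] 0.88
scene drive_face [0.5929 0.2161 0.0832] 0.85
wrist bobbin_center [0.5947 0.1832 0.0838] 0.89
wrist drive_face [0.5901 0.2126 0.0895] 0.92
```

View pics/side6c.png

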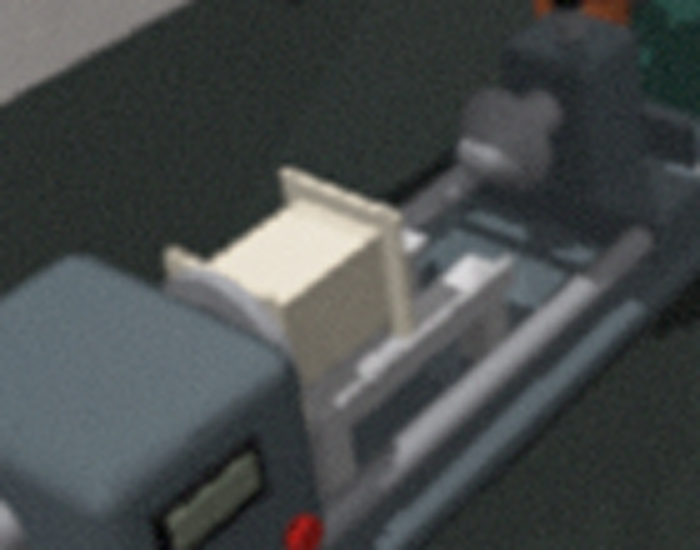

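View pics/scene6c.png

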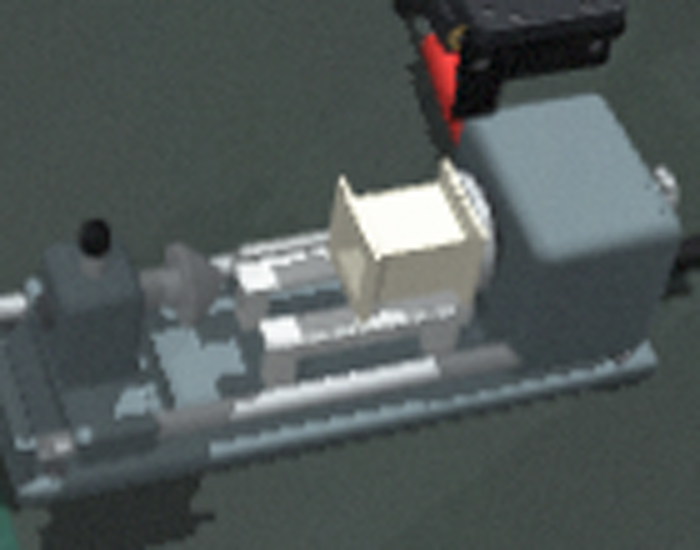

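The bobbin sits against the face plate in both views. Next is the tailstock handle, at about (0.593, 0.002).

Call:
jog_arm(translation=[[-0.003,0.07,0.0],[-0.003,0.14,0.0],[-0.003,0.2,0.005],[-0.003,0.226,0.04],[-0.003,0.226,0.08],[-0.003,0.226,0.109],[-0.003,0.226,0.109],[-0.003,0.226,0.109]], rotation=[[0,-0.004,0],[0,-0.004,0],[0,-0.004,0],[0,-0.004,0],[0,-0.004,0],[0,-0.004,0],[0,-0.004,0],[0,-0.004,0]])

```text
t: 16.6
eef_pos: [0.5906, 0.0004, 0.1162]
orientation: [3.137, -0.005, -0.01]
force: [0.2, -0.5, 0.0]
opening: 0.0696
```

Run:
```python
from h import *
st()
c=ctrl.camera("scene"); save(c,"s7.png"); p=proj(c,[.593,.0,.13]).astype(int)
a=cv2.imread("pics/s7.png")[max(0,p[1]-50):p[1]+60,max(0,p[0]-70):p[0]+70]; cv2.imwrite("pics/s7c.png",cv2.resize(a,None,fx=5,fy=5,interpolation=cv2.INTER_CUBIC))
```

```text
t 16.6 p [5.906e-01 4.000e-04 1.162e-01] yaw -0.2 tilt [-0.0064 -0.0044] F [ 0.24 -0.46  0.04] op 0.0696 j [-0.53  0.35  0.56  1.68 -0.19  1.17  0.07]
```

View pics/s7c.png

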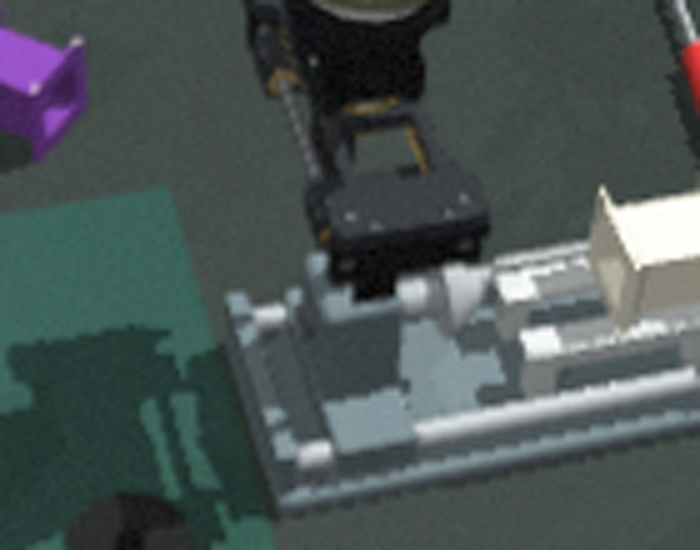

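Call:
jog_arm(translation=[[0.003,-0.002,-0.003],[0.003,-0.002,-0.003],[0.003,-0.002,-0.003],[0.003,-0.002,-0.003],[0.003,-0.002,-0.003],[0.003,-0.002,-0.003],[0.003,-0.002,-0.003],[0.003,-0.002,-0.003]], rotation=[[0.003,0.004,0],[0.003,0.004,0],[0.003,0.004,0],[0.003,0.004,0],[0.003,0.004,0],[0.003,0.004,0],[0.003,0.004,0],[0.003,0.004,0]], hand=0, grip_force=20)

```text
t: 17.65
eef_pos: [0.5935, 0.002, 0.1188]
orientation: [-3.141, 0.005, -0.002]
force: [3.5, -0.3, -1.8]
opening: 0.0143
```

Call:
jog_arm(translation=[[0,-0.01,0],[0,-0.02,0],[0,-0.03,0],[0,-0.03,0]], rotation=[[0,0,0],[0,0,0],[0,0,0],[0,0,0]])

```text
t: 18.15
eef_pos: [0.5934, 0.0262, 0.1188]
orientation: [-3.141, 0.005, -0.001]
force: [-0.5, -0.9, -0.6]
opening: 0.0146
```

Run:
```python
from h import *
st()
for n in("side","scene"):
    c=ctrl.camera(n); save(c,n+"8.png"); p=proj(c,[.593,.06,.11]).astype(int)
    for l in("tail_handle","centre_nose","bobbin_center"):
      for m in ctrl.mark_of(n,l)[:2]: print(n,l,np.round(m["location"],4),round(m["score"],2))
    a=cv2.imread("pics/"+n+"8.png")[max(0,p[1]-50):p[1]+60,max(0,p[0]-70):p[0]+70]; cv2.imwrite("pics/"+n+"8c.png",cv2.resize(a,None,fx=5,fy=5,interpolation=cv2.INTER_CUBIC))
```

```text
t 18.15 p [0.5934 0.0262 0.1188] yaw -0.18 tilt [0.0005 0.0002] F [-0.54 -0.87 -0.64] op 0.0146 j [-0.56  0.35  0.55  1.68 -0.19  1.17  0.03]
side tail_handle [0.5909 0.0288 0.1299] 0.78
side centre_nose [0.5915 0.0951 0.0886] 0.76
side centre_nose [0.5904 0.1794 0.0846] 0.66
side bobbin_center [ 0.5114 -0.3488  0.0319] 0.74
side bobbin_center [ 0.3174 -0.1392  0.0309] 0.61
scene tail_handle [0.5932 0.0256 0.128 ] 0.62
scene centre_nose [0.5922 0.095  0.0827] 0.97
scene centre_nose [ 0.6095 -0.251   0.0346] 0.41
scene bobbin_center [ 0.316  -0.1378  0.0329] 0.92
scene bobbin_center [0.5977 0.1808 0.0867] 0.66
```

View pics/side8c.png

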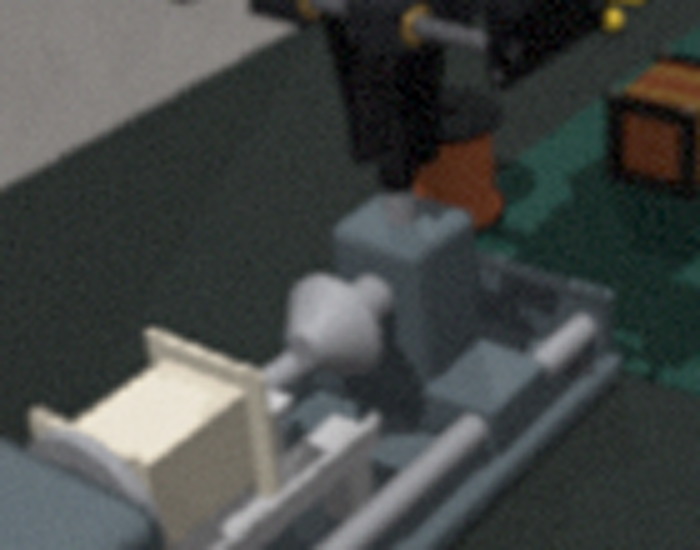

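View pics/scene8c.png

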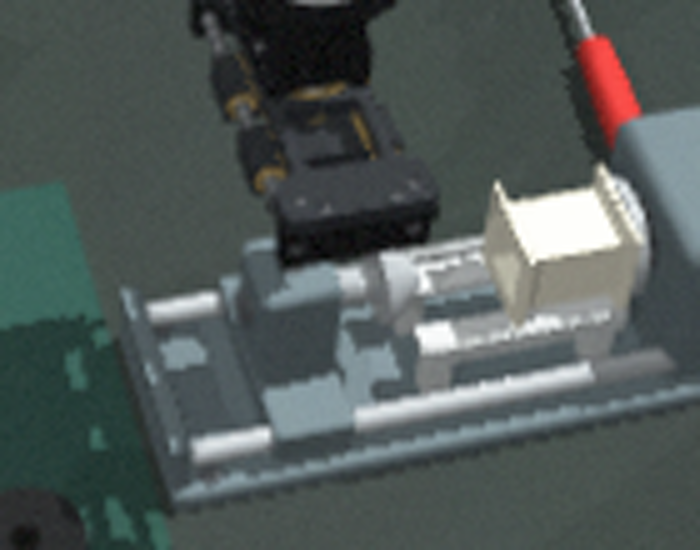

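The tailstock follows the gripper. Moving up near bearing, then small steps.

Call:
jog_arm(translation=[[0,-0.015,0],[0,-0.03,0],[0,-0.045,0],[0,-0.06,0],[0,-0.066,0],[0,-0.066,0]], rotation=[[0,0,0],[0,0,0],[0,0,0],[0,0,0],[0,0,0],[0,0,0]])

```text
t: 19.3
eef_pos: [0.5931, 0.0791, 0.1187]
orientation: [-3.141, 0.005, 0.001]
force: [-4.2, -1.0, 2.9]
opening: 0.0142
```

Call:
jog_arm(translation=[[0,-0.003,0],[0,-0.006,0],[0,-0.006,0]], rotation=[[0,0,0],[0,0,0],[0,0,0]])

```text
t: 19.68
eef_pos: [0.593, 0.0833, 0.1187]
orientation: [-3.141, 0.006, 0.001]
force: [-3.8, -4.3, 2.5]
opening: 0.0144
```

Call:
jog_arm(translation=[[0,-0.003,0],[0,-0.005,0],[0,-0.005,0]], rotation=[[0,0,0],[0,0,0],[0,0,0]])

```text
t: 20.05
eef_pos: [0.593, 0.0868, 0.1187]
orientation: [3.142, -0.007, -0.001]
force: [-2.8, -2.8, 1.4]
opening: 0.0144
```

Call:
jog_arm(translation=[[0,-0.003,0],[0,-0.004,0],[0,-0.004,0]], rotation=[[0,0,0],[0,0,0],[0,0,0]])

```text
t: 20.42
eef_pos: [0.5929, 0.0897, 0.1187]
orientation: [3.141, -0.007, -0.002]
force: [-3.6, -4.5, 2.1]
opening: 0.0141
```

Call:
jog_arm(translation=[[0,-0.003,0],[0,-0.004,0],[0,-0.004,0]], rotation=[[0,0,0],[0,0,0],[0,0,0]])

```text
t: 20.8
eef_pos: [0.5929, 0.0909, 0.1187]
orientation: [3.139, -0.01, -0.002]
force: [-3.5, -8.4, 2.7]
opening: 0.0142
```

Call:
jog_arm(translation=[[0,-0.003,0],[0,-0.005,0],[0,-0.005,0]], rotation=[[0,0,0],[0,0,0],[0,0,0]])

```text
t: 21.18
eef_pos: [0.593, 0.0913, 0.1187]
orientation: [3.136, -0.014, -0.003]
force: [-4.1, -11.1, 3.0]
opening: 0.0145
```

Run:
```python
from h import *
st()
for n in("side","scene"):
    c=ctrl.camera(n); save(c,n+"9.png"); p=proj(c,[.593,.13,.1]).astype(int)
    a=cv2.imread("pics/"+n+"9.png")[max(0,p[1]-50):p[1]+60,max(0,p[0]-70):p[0]+70]; cv2.imwrite("pics/"+n+"9c.png",cv2.resize(a,None,fx=5,fy=5,interpolation=cv2.INTER_CUBIC))
```

```text
t 21.175 p [0.593  0.0913 0.1187] yaw -0.52 tilt [-0.0017 -0.0059] F [ -4.07 -11.13   2.99] op 0.0145 j [-0.65  0.36  0.52  1.66 -0.19  1.18 -0.1 ]
```

View pics/scene9c.png

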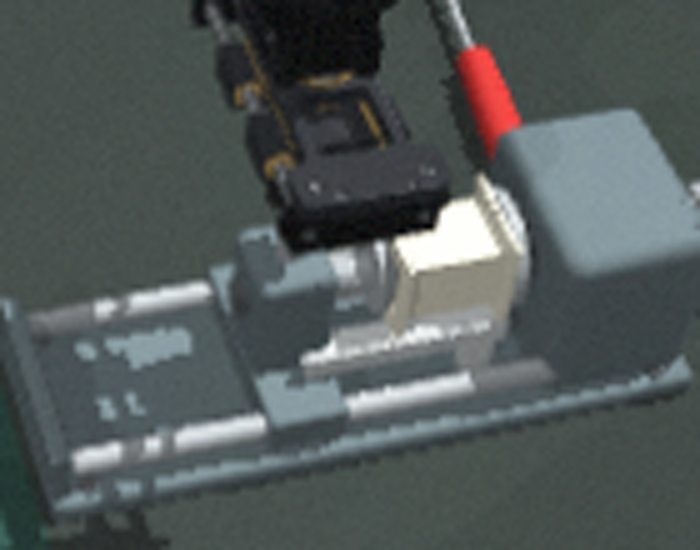

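View pics/side9c.png

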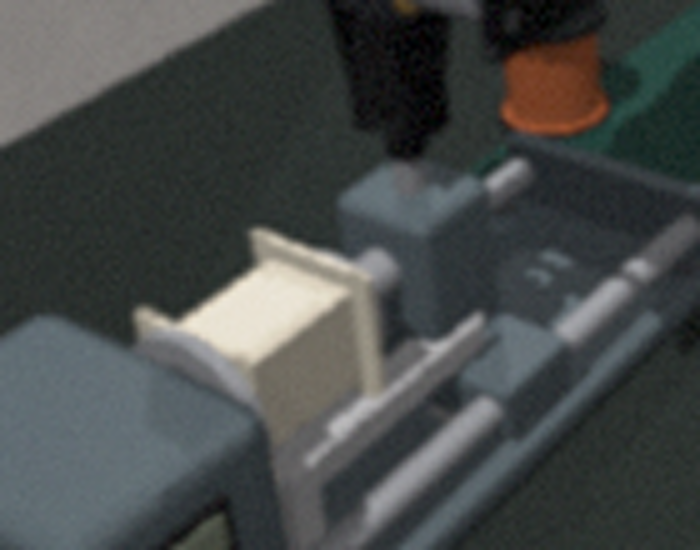

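The force is up to 11 N and the tailstock has stopped, at the travel expected for bearing. Releasing and lifting clear.

Call:
jog_arm(translation=[[0,0,0],[0,0,0],[0,0,0],[0,0,-0.03],[0,0,-0.1],[0,0,-0.17],[0,0.05,-0.2],[0,0.12,-0.2],[0,0.15,-0.2],[0,0.15,-0.2]], rotation=[[0,0,0],[0,0,0],[0,0,0],[0,0,0],[0,0,0],[0,0,0],[0,0,0],[0,0,0],[0,0,0],[0,0,0]], hand=0.8)

```text
t: 22.52
eef_pos: [0.5922, -0.0297, 0.2797]
orientation: [3.136, -0.019, -0.001]
force: [-0.1, 0.5, -0.6]
opening: 0.0699
```

Run:
```python
from h import *
st()
for n in("side","scene","wrist"):
    c=ctrl.camera(n); save(c,n+"10.png"); p=proj(c,[.593,.13,.1]).astype(int)
    for l in("bobbin_center","drive_face","tail_handle","centre_nose","wound_center","spool_center","driver"):
      for m in ctrl.mark_of(n,l)[:3]: 
        if m["score"]>.4: print(n,l,np.round(m["location"],4),round(m["score"],2))
    a=cv2.imread("pics/"+n+"10.png")[max(0,p[1]-50):p[1]+60,max(0,p[0]-70):p[0]+70]; cv2.imwrite("pics/"+n+"10c.png",cv2.resize(a,None,fx=5,fy=5,interpolation=cv2.INTER_CUBIC))
```

```text
t 22.525 p [ 0.5922 -0.0297  0.2797] yaw -0.71 tilt [-0.0008 -0.0057] F [-0.13  0.47 -0.61] op 0.0699 j [-0.53  0.25  0.61  1.45 -0.14  1.49  0.07]
side bobbin_center [0.5907 0.1807 0.0849] 0.83
side bobbin_center [ 0.3151 -0.1409  0.0269] 0.78
side bobbin_center [ 0.5127 -0.343   0.0319] 0.77
side drive_face [0.5913 0.2116 0.0883] 0.81
side tail_handle [0.5917 0.0893 0.1278] 0.73
side centre_nose [ 0.6188 -0.2424  0.0331] 0.73
side wound_center [ 0.617  -0.2431  0.0352] 0.89
side spool_center [ 0.6999 -0.1402  0.0322] 0.71
scene bobbin_center [ 0.32   -0.1374  0.0306] 0.66
scene bobbin_center [ 0.5128 -0.3429  0.0342] 0.62
scene bobbin_center [0.595  0.1809 0.085 ] 0.6
scene drive_face [0.5923 0.2191 0.0874] 0.72
scene tail_handle [0.5904 0.0903 0.128 ] 0.81
scene centre_nose [0.5908 0.1599 0.086 ] 0.74
scene wound_center [ 0.612  -0.249   0.0323] 0.91
scene spool_center [ 0.697  -0.1425  0.0309] 0.93
scene driver [ 0.3686  0.2979 -0.0005] 0.53
wrist bobbin_center [0.5919 0.1848 0.0823] 0.67
wrist tail_handle [0.5916 0.0873 0.1283] 0.94
wrist centre_nose [0.5932 0.1631 0.0864] 0.85
wrist wound_center [0.5931 0.1832 0.0854] 0.71
wrist wound_center [ 0.6132 -0.2522  0.0295] 0.61
wrist spool_center [ 0.6966 -0.1428  0.0288] 0.57
```

View pics/scene10c.png

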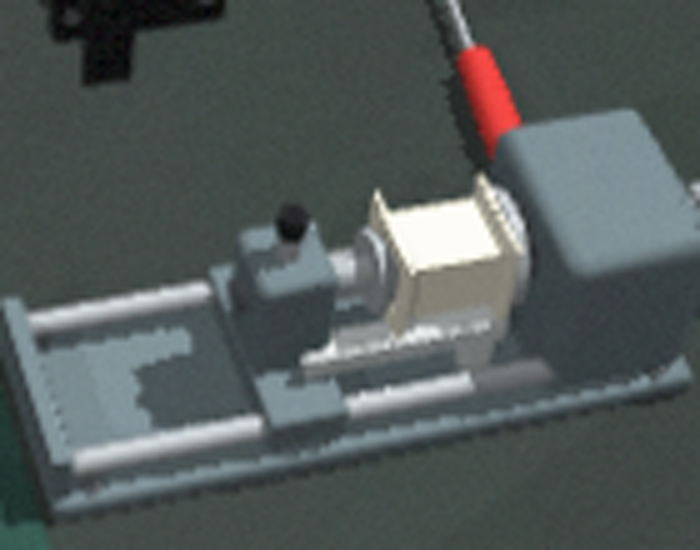

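View pics/wrist10.png

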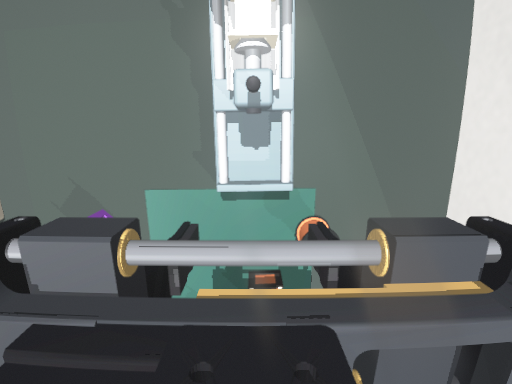

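```bash
python3 -c "
from h import *
st(); print(ctrl.hand_in())"
```

```text
t 23.725 p [ 0.5921 -0.0278  0.2794] yaw -0.53 tilt [-0.0016 -0.0058] F [0.5  0.56 0.12] op 0.0697 j [-0.53  0.25  0.61  1.45 -0.14  1.49  0.07]
the job is handed in; nothing more can be done
None
```

The white bobbin is loaded on the drive and the tailstock centre bears in its other end. I handed the job in at about 24 s, with the gripper open and clear of everything.

- **Bobbin:** I laid it in the rest and slid it on. It passed the wrong-way stop position (y about 0.169) without resistance, so no turn end for end was needed. It met the face plate at y = 0.181, where home was expected, with about 8 N of push.
- **Tailstock:** I pinched the handle from above and pushed it up about 89 mm, until it stopped at about 11 N.
- **Last checks:** The last pictures put the bobbin centre at about (0.593, 0.181–0.185, 0.084). The centre's nose is about 20 mm from it, against the 23 mm limit, and the flange sits against the plate.
- **Other objects:** The wound bobbin and wire spool show no movement beyond what the pictures can resolve. The screwdriver was seen by one camera only, with a moderate score, and reads about 5 mm from its first position, which is about the measuring error.
- **Disagreements:** The cameras put the face plate at y = 0.212 to 0.219, a spread larger than the 3 mm tolerance, so I relied on the contact force for full seating. One detector called the seated bobbin "wound_center", and one took the wound bobbin for the centre's nose. I took both as false reports.

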